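# Ready the capsule coffee machine: seat the water tank, hold the lid open

## Task

Get the coffee machine ready for the next capsule: put the clear water tank back into its seat on the side of the machine, push it down by hand until the sprung valve under it is fully pressed in, and let go of it. Then lift the capsule lid by its front tab and hold it open at about 55 degrees (48 to 62) so that a colleague can drop a capsule in; never raise it past 75 degrees, where the ejector trips. The lid springs shut by itself, so finish while still gripping the tab, and leave the mug on the drip tray, the two capsules and the teaspoon where they are.

Things in the scene. Friction and masses are not known exactly. Their poses are not given: they have to be found in the camera images.
- machine: black capsule coffee machine, fixed, 270 (x) x 128 (y) mm, 219 mm high, front to its own -x; origin under its centre on the worktop, z up. Drip tray in front (top 28 mm up), brew head above it (underside 142 mm up, front face at x = -80 mm), steel lid on top of the head. A 45 mm high black block against its left (+y) side is the tank seat.
- seat (a point): centre of the recess floor of the tank seat, at (30, 108, 25) mm in the machine's frame. The recess is 106 mm along the machine's x, 66 mm along its y, 20 mm deep, open to the top, with a 4 mm chamfer at the mouth; the tank fits either way round. In its middle an orange round valve, 28 mm across, stands 10 mm proud of the floor.
- valve (a joint): how far the sprung valve in the seat is pressed in: 0 = up, 0.010 m = fully in, flush with the floor. It yields at about 7 N, is fully in at about 10 N, counting the tank's weight of about 3 N, which alone does not move it; seal friction keeps it in when let go with the tank on it.
- tank: clear rectangular water tank, empty, 0.32 kg, 100 mm (its x) x 60 mm (its y), with a black cap of 104 x 64 mm whose top is 148 mm up, and on the cap a black grip ridge 14 mm thick (x), 46 mm long (y), up to 182 mm; origin at the centre of its underside, z up. It starts standing on the worktop to the left of the machine.
- tank_grip (a point): point in the tank's grip ridge, on its centre line, 172 mm above its underside; grip here from above, fingers closing along the tank's x
- lid (a joint): opening angle of the capsule lid in rad: 0 = shut, level; 0.96 = 55 degrees; the ejector trips past 1.31 and the stop is at 1.57. Weight and spring pull it shut with about 1.5 to 2.5 N at the tab.
- lid_hinge (a point): middle of the lid's hinge axis, which is parallel to the machine's y axis, at (20, 0, 206) mm in the machine's frame; the front of the lid swings up and back about it
- tab_grip (a point): grip point of the black tab that sticks out forward from the steel lid (20 mm wide along the hinge axis, 12 mm thick, 52 mm free, nothing beside it, mug 75 mm below). 142 mm before and 3.5 mm above the hinge axis when shut (209.5 mm over the worktop). Pinched by its sides, fingers closing along the hinge axis, it can pivot between the pads as the lid swings
- mug: green and white mug, 92 mm wide, 93 mm high, on the drip tray under the spout; bystander; origin under it
- capsule_a: copper-coloured coffee capsule, 37 mm across, 29 mm high, on the worktop to the right of the machine; bystander; origin under it
- capsule_b: green coffee capsule of the same size, next to it; bystander; origin under it
- spoon: steel teaspoon, 130 mm long, flat on the worktop in front of the tank seat; bystander; origin under it
Not all that is in view belongs to the job. What is shaped like the tank but orange is not meant.

How it is judged:
By the outcome, as a careful person would: the job done as asked, in the order asked, and still so for the second after the job is handed in, while the arm keeps its last pose, push and grip.
It also fails if it takes over 64 s, if anything falls off the work surface, if the arm or the gripper's body presses on something with over 40 N, if the wrist force passes 120 N, or if a joint passes its speed limit or range.

## Robot

A 6-joint arm with a two-finger parallel gripper is mounted at the origin on a cart in front of the work surface, level with it; the furniture and walls round the work are solid. World frame = base frame: x ahead of the robot, y to its left, z up, the work surface at z = 0. Lengths are in mm, angles in rad, forces in N, time in s.
With the tool pointing down it reaches from about 350 to 875 mm from the base axis. Payload 4.2 kg.
Tool frame: the origin (TCP) lies midway between the tips of the shut fingers; the grasp point (between the pads) lies 19 mm behind it (arm.grasp_offset is the distance from the TCP to the grasp point, in mm); z points along the fingers, y is the line along which they close (so a half turn about z gives the same grasp; the last joint's range is limited). The gripper opens to 85 mm and grips with 20 to 120 N. Pads are 22 mm wide; open, the fingers measure 114 mm over their backs; the gripper's body (76 mm by 85 mm) begins 54 mm behind the grasp point. The pads swing forward as they close: fully open they stand 13 mm farther back than shut.
Start: joints at [-1.067, 0.385, 0.008, 0, -1.194, -0.259], TCP at [151.494, -606.341, 231.312] pointing down, gripper open.
Joint ranges: [-3.14, 3.14], [-1.21, 2.06], [-1.07, 1.41], [-3.16, 2.05], [-2.99, -0.16], [-3.1, 3.1]. Speed limits (rad/s): [2.79, 2.79, 3.14, 3.14, 3.14, 3.14].

## Interface

Orientations are given as a unit quaternion [x, y, z, w].
In Python, from bench import arm gives the robot as it stands. The module is installed in compiled form; this text tells all that it offers.
- The arm moves only by the tool servo_tool, never from a script. Its argument "increments" is a list of rows, each a list of 7 numbers: the opening, from 0 (shut) to 1 (fully open), then the shift along the tool's x, y, z in m, then the turn, a rotation vector about the tool's x, y, z in degrees. In form: [[grip, x, y, z, ax, ay, az], ...]. A call has 1 to 12 rows; each row is the pose to reach, as a shift and turn from the pose commanded when the call began, along the tool's axes at that moment; what a row does not reach only later rows make up. A row lasts 1/8 s, in which the tool goes at most 62.5 mm and 10.7 degrees, less where a joint would pass 70% of its speed; a pose out of reach is approached as far as the arm can. A call with a gripper value outside its range is refused whole. The fingers move at their own pace and stop on an object; the grip force is fixed at half the most. Time passes only in rows, so rows that repeat a pose let the fingers close. It gives the time, the measured TCP pose, the force, the opening and the grip force at its end, in the units of the state.
- arm.read_state(): the state, without advancing time (a new reading comes with each control period).
- arm.get_image(name): name is "scene" or "top" or "wrist"; returns a dict with "color" (480x640x3 uint8, red, green, blue), "fx", "fy", "cx", "cy" (pixels), "k1" (the pictures are not rectified: a ray, as slopes to the right and down, at radius r is drawn at 1 + k1 r^2 times it, then the intrinsics apply), "rvec" (rotation vector, rad) and "tvec" (3), from world to camera coordinates, as OpenCV has them; the wrist camera has in their place "hand_eye" (4x4, takes a point from camera to tool coordinates, whose origin is the TCP and whose axes are the flange's). Camera axes: x right, y down, z forward; pixel columns grow to the right and rows downward; lengths in mm; the calibration is good to about 2 mm. A picture is of the moment at which its call begins: read the wrist's pose just before it. There is no depth.
- arm.job_done(): hands the job in; it is judged then, once.
Trained networks look in the newest picture that a camera, given by its name, has taken for a name from the list of things; names that differ only in an ending like _2 or _b are one class to them, and where a whole thing is asked for, a point or a joint stands for the part that bears it (a point fixed in the world has none). Each returns a list of dicts, best first, with "p" (0 to 1); they miss things now and then, are a little off and sometimes report something else, mostly with a low value. They report only what shows in the picture. A call takes as long as a camera call. They do not tell look-alikes from the thing itself.
- arm.look_for(camera, thing): "box" ([centre column, centre row, width, height] in pixels, round what is visible of it).
- arm.spot_point(camera, thing): "centre" ([column, row] in pixels: a listed point, or the origin of a listed thing).
The state is a dict: "clock": time; "joints": joint angles; "joint_vel": joint speeds; "joint_efforts": joint torques, N m; "position": TCP position; "ee_rot": TCP orientation; "contact_force": force on the tool from outside, world axes, zero at the start; "wrist_torque": the same for the moment, N m; "gripper_width": finger opening in mm; "grasp_force": force on a finger pad.
Only numpy, scipy, OpenCV 4.12 (cv2) and the standard library are available. Lean on these libraries where they do the work, as an engineer would, in place of code of your own. Each camera call takes 0.05 s, during which the arm holds its last target. There are 200 camera calls.

## Working session

There is one attempt and no reset: what is moved stays moved. The work goes in short steps, Python scripts to look and compute and a tool call to move; the robot and the scene stay as the last step left them, time stands still between calls to the robot, and variables do not carry over. Pictures are saved under pics/ and viewed, at most 10 in all, crops included, and the job is handed in when it is done.

Besides the shell and the picture viewer there is one more tool, called after "Request:" by a JSON object that holds its "op" and its "data", one argument or row to a line. servo_tool: Moves the arm, as the interface text tells. Its arguments: {"type":"object","properties":{"increments":{"type":"array","items":{"type":"array","items":{"type":"number"}}}},"required":["increments"]}

```bash
mkdir -p pics
cat > h.py <<'E'
import numpy as np, cv2
from scipy.spatial.transform import Rotation as R
from bench import arm
def cam(im,st=None):
    K=np.array([[im["fx"],0,im["cx"]],[0,im["fy"],im["cy"]],[0,0,1.]]);D=np.array([im["k1"],0,0,0.])
    if "rvec" in im:
        Rc=R.from_rotvec(np.ravel(im["rvec"])).as_matrix();t=np.ravel(im["tvec"]).astype(float)
    else:
        T=np.eye(4);T[:3,:3]=R.from_quat(st["ee_rot"]).as_matrix();T[:3,3]=st["position"]
        M=np.linalg.inv(T@np.array(im["hand_eye"]));Rc=M[:3,:3];t=M[:3,3]
    return K,D,Rc,t
def ray(c,px):
    K,D,Rc,t=c
    u=cv2.undistortPoints(np.array([[px]],float),K,D)[0,0]
    return -Rc.T@t, Rc.T@np.array([u[0],u[1],1.])
def atz(c,px,z):
    o,d=ray(c,px);return o+d*(z-o[2])/d[2]
def proj(c,P):
    K,D,Rc,t=c
    return cv2.projectPoints(np.array(P,float).reshape(-1,3),cv2.Rodrigues(Rc)[0],t,K,D)[0][:,0]
def save(im,n): cv2.imwrite("pics/"+n,im["color"][:,:,::-1])
E
cat > a.py <<'E'
from h import *
np.set_printoptions(precision=1,suppress=True)
s=arm.read_state();print(s)
for n in("scene","top","wrist"):
    im=arm.get_image(n);save(im,n+"0.png");c=cam(im,s)
    print(n,"cam at",-c[2].T@c[3])
    for th in("machine","seat","tank","tank_grip","lid_hinge","tab_grip","mug","spoon"):
        print(n,th,[(np.round(r["centre"],1),round(r["p"],2)) for r in arm.spot_point(n,th)][:3])
E
python3 a.py
```

```text
{'clock': 0.0, 'joints': array([-1.1,  0.4,  0. , -0. , -1.2, -0.3]), 'joint_vel': array([-0., -0., -0.,  0.,  0.,  0.]), 'joint_efforts': array([  0. , -39.2,  18.8,   4.2,  -0. ,   0. ]), 'position': array([ 151.4, -605.8,  230.2]), 'ee_rot': array([-0.1,  1. ,  0. , -0. ]), 'contact_force': array([0.3, 0.2, 0.1]), 'wrist_torque': array([ 0.,  0., -0.]), 'grasp_force': 0.0, 'gripper_width': 85.20600856190218}
scene cam at [-269.3 -660.5 1328.6]
scene machine []
scene seat []
scene tank [(array([234.2, 223.5]), 0.73), (array([249.5, 191.2]), 0.62)]
scene tank_grip [(array([233.1, 187. ]), 0.88), (array([243.2, 152. ]), 0.62)]
scene lid_hinge [(array([398.5, 254.7]), 0.71)]
scene tab_grip [(array([399.7, 254.4]), 0.32)]
scene mug []
scene spoon [(array([315.8, 323.1]), 0.72)]
top cam at [ -29.7  103.4 1212.1]
top machine [(array([399.1, 259.3]), 0.81)]
top seat [(array([353.5, 246. ]), 0.83), (array([445.7, 253.3]), 0.19)]
top tank [(array([399.2, 258.5]), 0.73), (array([230.6, 272.8]), 0.71), (array([147. , 237.1]), 0.71)]
top tank_grip [(array([156.1, 248.4]), 0.97), (array([227.6, 234.5]), 0.77), (array([401.8, 255.2]), 0.69)]
top lid_hinge [(array([414.5, 208.6]), 0.95)]
top tab_grip [(array([426.5, 266.9]), 0.82)]
top mug [(array([404.5, 279.7]), 0.7)]
top spoon [(array([350.7, 324.7]), 0.77)]
wrist cam at [  82.6 -623.8  373. ]
wrist machine []
wrist seat []
wrist tank []
wrist tank_grip []
wrist lid_hinge []
wrist tab_grip []
wrist mug []
wrist spoon []
```

View pics/top0.png

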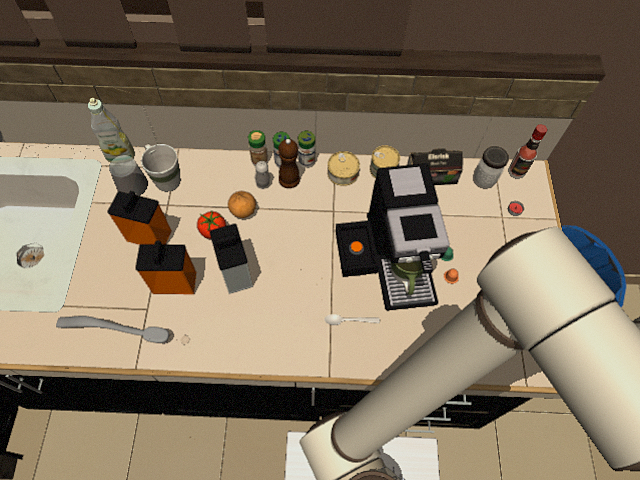

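View pics/scene0.png

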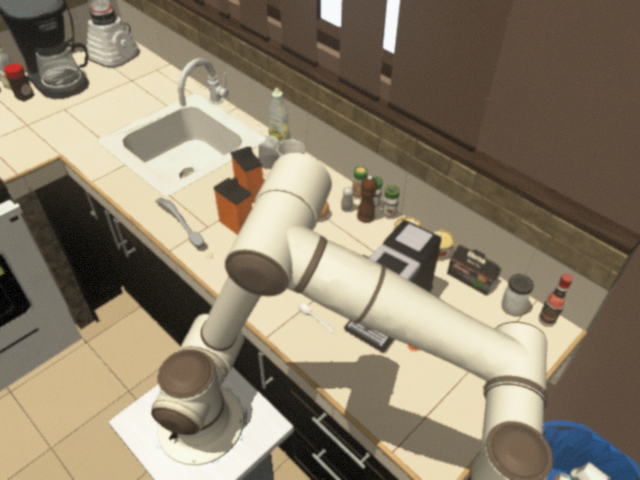

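Top view: clear tank with black cap at about (230,255), with orange look-alikes at (140,220) and (168,268). The seat's orange valve is at (356,247), the machine at (410,240) and its tab around (428,265). The scene view is blocked by the arm. I'll zoom in on the tank and machine.

```bash
cat > b.py <<'E'
from h import *
np.set_printoptions(precision=1,suppress=True)
im=arm.get_image("top");c=cam(im);C=im["color"]
for n,px,z in(("tankgrip",(227.6,234.5),172),("tank",(230.6,272.8),0),("seat",(353.5,246),25),("hinge",(414.5,208.6),206),("tab",(426.5,266.9),209.5),("mug",(404.5,279.7),28),("spoon",(350.7,324.7),0),("machine",(399.1,259.3),0)):
    print(n,atz(c,px,z))
hsv=cv2.cvtColor(C,cv2.COLOR_RGB2HSV)
m=cv2.inRange(hsv,(5,180,150),(18,255,255));m[:, :340]=0;m[:,375:]=0
ys,xs=np.nonzero(m);print("valve px",xs.mean(),ys.mean(),len(xs),atz(c,(xs.mean(),ys.mean()),35))
a=cv2.resize(C[190:310,190:270],None,fx=5,fy=5,interpolation=cv2.INTER_CUBIC)
b=cv2.resize(C[155:315,330:460],None,fx=3.75,fy=3.75,interpolation=cv2.INTER_CUBIC)[:600,:400]
cv2.imwrite("pics/crop1.png",np.hstack([a,b])[:,:,::-1]);print(a.shape,b.shape)
E
python3 b.py
```

```text
tankgrip [527.1 306.2 172. ]
tank [512.4 320.1   0. ]
seat [586.7  19.3  25. ]
hinge [ 590.1 -100.2  206. ]
tab [ 449.  -117.1  209.5]
mug [ 499.6 -102.6   28. ]
spoon [391.3  23.4   0. ]
machine [567.1 -96.2   0. ]
valve px 356.0108695652174 246.05434782608697 92 [581.6  13.9  35. ]
(600, 400, 3) (600, 400, 3)
```

View pics/crop1.png

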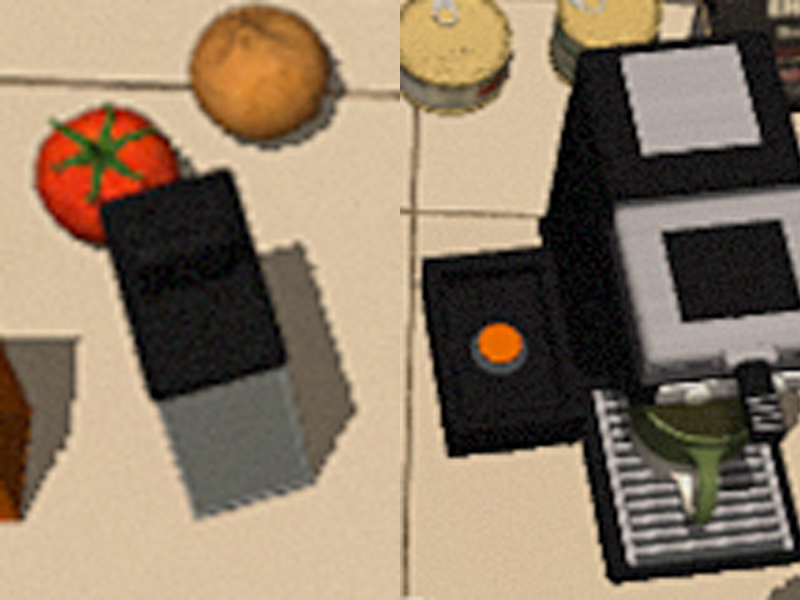

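Crop (left ×5, offset 190,190; right ×3.75, offset 330,155). The tank cap's top corners are at about (102,206), (235,172), (286,362) and (152,400), and its lower front corners at (196,520) and (314,482). The valve is at (498,345). The tank's long axis runs roughly along world x.

```bash
cat >> h.py <<'E'
def go(P,yaw,s,tilt=0):
    """tool delta to TCP P, pointing down, tool y at angle yaw (deg) in world; picks nearest half turn"""
    R0=R.from_quat(s["ee_rot"]);best=None
    for k in(0,180):
        a=np.radians(yaw+k);y=np.array([np.cos(a),np.sin(a),0]);z=np.array([0,0,-1.]);x=np.cross(y,z)
        d=R0.inv()*R.from_matrix(np.c_[x,y,z]); rv=d.as_rotvec(degrees=True)
        if best is None or np.linalg.norm(rv)<np.linalg.norm(best): best=rv
        print("opt",k,np.round(rv,2))
    print("shift m",np.round(R0.inv().apply(np.array(P)-s["position"])/1000,4),"rot",np.round(best,2))
E
cat > c.py <<'E'
from h import *
np.set_printoptions(precision=1,suppress=True)
s=arm.read_state();im=arm.get_image("top");c=cam(im)
A=[atz(c,(190+u/5,190+v/5),148) for u,v in((102,206),(235,172),(286,362),(152,400))]
B=[atz(c,(190+u/5,190+v/5),0) for u,v in((196,520),(314,482))]
for p in A+B: print(p)
A=np.array(A);print("cap centre",A.mean(0),"sizes",np.linalg.norm(A[0]-A[1]),np.linalg.norm(A[1]-A[2]))
d=A[0]+A[1]-A[2]-A[3];print("yaw",np.degrees(np.arctan2(d[1],d[0])));d=B[0]-B[1];print(np.degrees(np.arctan2(d[1],d[0]))-90)
d=A[0]+A[3]-A[2]-A[1];print(np.degrees(np.arctan2(d[1],d[0]))-90)
for u,v in((423,262),(540,247)):print("seat back corners",atz(c,(330+(u-400)/3.75,155+v/3.75),45))
im=arm.get_image("wrist");print(np.array(im["hand_eye"]),im["fx"])
go((470,0,480),15,s)
E
python3 c.py
```

```text
[546.7 350.6 148. ]
[566.9 292.5 148. ]
[472.6 260.1 148. ]
[451.9 316.6 148. ]
[456.3 317.3   0. ]
[478.5 262.1   0. ]
cap centre [509.5 304.9 148. ] sizes 61.483476834805856 99.65361715806726
yaw 19.337871527894222
21.95503529521868
19.609098243221794
seat back corners [633.7  64.1  45. ]
seat back corners [648.5 -13.5  45. ]
[[   0.    -1.    -0.3   71. ]
 [   1.     0.     0.    -0.6]
 [  -0.    -0.3    1.  -142.8]
 [   0.     0.     0.     1. ]] 371.37410592224927
opt 0 [ 0. -0. 89.]
opt 180 [  0.   0. -91.]
shift m [-0.5  0.5 -0.2] rot [ 0. -0. 89.]
```

```bash
python3 -c "
from h import *
s=arm.read_state();go((480,40,480),15,s);print(s['position'])"
```

```text
opt 0 [ 0.   -0.   89.03]
opt 180 [  0.     0.   -90.97]
shift m [-0.4754  0.5474 -0.2487] rot [ 0.   -0.   89.03]
[ 151.48414417 -606.33177453  231.29274595]
```

Request:
{"op": "servo_tool", "data": {
  "increments": [
    [1,-0.475,0.547,-0.249,0,0,89],
    [1,-0.475,0.547,-0.249,0,0,89],
    [1,-0.475,0.547,-0.249,0,0,89],
    [1,-0.475,0.547,-0.249,0,0,89],
    [1,-0.475,0.547,-0.249,0,0,89],
    [1,-0.475,0.547,-0.249,0,0,89],
    [1,-0.475,0.547,-0.249,0,0,89],
    [1,-0.475,0.547,-0.249,0,0,89],
    [1,-0.475,0.547,-0.249,0,0,89],
    [1,-0.475,0.547,-0.249,0,0,89],
    [1,-0.475,0.547,-0.249,0,0,89],
    [1,-0.475,0.547,-0.249,0,0,89]
  ]
}}

```text
clock: 3.0
position: [450.2, -47.6, 454.8]
ee_rot: [0.597, 0.802, 0.005, -0.005]
contact_force: [0.1, -0.3, 0.1]
gripper_width: 85.6
grasp_force: 0.0
```

Request:
{"op": "servo_tool", "data": {
  "increments": [
    [1,0,0,0,0,0,0],
    [1,0,0,0,0,0,0]
  ]
}}

```text
clock: 3.25
position: [449.8, -50.0, 452.9]
ee_rot: [0.599, 0.801, 0.004, -0.006]
contact_force: [0.3, 0.9, -1.0]
gripper_width: 85.4
grasp_force: 0.0
```

```bash
cat > d.py <<'E'
from h import *
np.set_printoptions(precision=1,suppress=True)
s=arm.read_state();im=arm.get_image("wrist");save(im,"wrist1.png");c=cam(im,s)
print(s["clock"],s["position"],s["ee_rot"],s["joints"])
Z=dict(seat=25,lid_hinge=206,tab_grip=209.5,tank_grip=172,mug=28,machine=0,spoon=0)
for n,z in Z.items():
    for r in arm.spot_point("wrist",n)[:3]: print(n,np.round(r["centre"],1),round(r["p"],2),atz(c,r["centre"],z))
hsv=cv2.cvtColor(im["color"],cv2.COLOR_RGB2HSV);m=cv2.inRange(hsv,(5,180,120),(18,255,255))
n,l,st,ce=cv2.connectedComponentsWithStats(m)
for i in range(1,n):
    if st[i,4]>60: print("orange",ce[i],st[i],atz(c,ce[i],35))
E
python3 d.py
```

```text
3.25 [449.8 -50.  452.9] [ 0.6  0.8  0.  -0. ] [ 0.2  0.   0.1 -0.  -1.6 -3.1]
seat [416.1 170.1] 0.68 [584.5  14.5  25. ]
lid_hinge [427.2 279.8] 0.55 [590.5 -95.  206. ]
tab_grip [301.7 264.3] 0.56 [ 450.2 -116.1  209.5]
spoon [303.7 131.9] 0.73 [405.2  19.8   0. ]
```

View pics/wrist1.png

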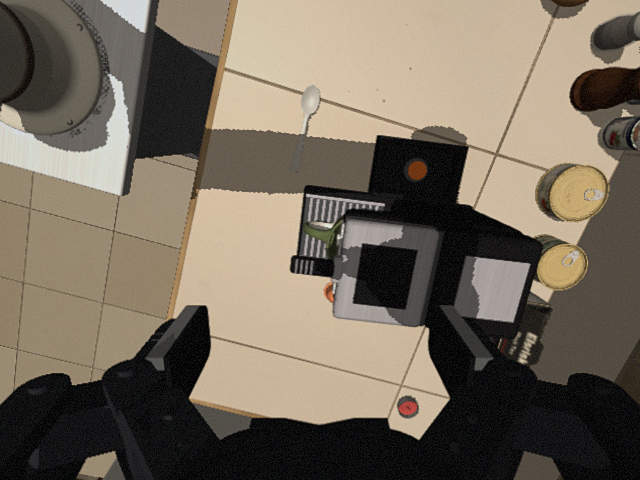

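Wrist view: valve at (416,170), tab around (310,265), and seat outer edge from (377,137) to (467,147). Joint 6 ran into its limit, so I need the other half turn. Both cameras put the seat at about (584,14).

```bash
cat > e.py <<'E'
from h import *
np.set_printoptions(precision=1,suppress=True)
s=arm.read_state();im=arm.get_image("wrist");c=cam(im,s)
g=cv2.cvtColor(im["color"],cv2.COLOR_RGB2GRAY)
def edge(z,cols,r0,r1):
    P=[]
    for u in cols:
        col=cv2.GaussianBlur(g,(3,3),0)[r0:r1,u].astype(float);d=np.abs(np.diff(col));k=d.argmax()
        P.append(atz(c,(u,r0+k+.5),z)[:2])
    P=np.array(P);f=np.polyfit(P[:,0],P[:,1],1);r=P[:,1]-np.polyval(f,P[:,0]);k=abs(r)<3
    f=np.polyfit(P[k,0],P[k,1],1);return np.degrees(np.arctan(f[0])),k.mean(),np.polyval(f,584),P[0],P[-1]
print("seat outer",edge(45,range(382,408,2),125,150))
print("lid right",edge(209,range(340,425,4),305,340))
hsv=cv2.cvtColor(im["color"],cv2.COLOR_RGB2HSV);sub=hsv[150:190,395:440];m=(sub[:,:,1]>140)&(sub[:,:,0]<20)&(sub[:,:,2]>60)
y,x=np.nonzero(m);print("valve",x.mean()+395,y.mean()+150,len(x),atz(c,(x.mean()+395,y.mean()+150),35))
go((510,305,330),200,s)
E
python3 e.py
```

```text
seat outer (np.float64(9.288301921930582), np.float64(1.0), np.float64(58.517787612264705), array([515.7,  47.4]), array([550. ,  53.2]))Traceback (most recent call last):
  File "e.py", line 13, in <module>
    print("lid right",edge(209,range(340,425,4),305,340))
                      ~~~~^^^^^^^^^^^^^^^^^^^^^^^^^^^^^^
  File "e.py", line 11, in edge
    f=np.polyfit(P[k,0],P[k,1],1);return np.degrees(np.arctan(f[0])),k.mean(),np.polyval(f,584),P[0],P[-1]
    raise TypeError("expected non-empty vector for x")
TypeError: expected non-empty vector for x
```

```bash
sed -i '/lid right/d' e.py; python3 e.py
```

```text
seat outer (np.float64(9.29691790575434), np.float64(1.0), np.float64(58.62858719720522), array([515.8,  47.5]), array([550. ,  53.3]))
valve 416.39426523297493 169.66666666666666 279 [582.8  15.   35. ]
opt 0 [ -1.2  -0.1 176.4]
opt 180 [ 0.1 -0.8 -3.6]
shift m [0.3 0.2 0.1] rot [ 0.1 -0.8 -3.6]
```

Request:
{"op": "servo_tool", "data": {
  "increments": [
    [1,0.025,0.016,0.0,0,0,-10.5],
    [1,0.05,0.033,0.0,0,0,-21],
    [1,0.075,0.049,0.01,0,0,-31.5],
    [1,0.1,0.066,0.02,0,0,-42],
    [1,0.125,0.082,0.03,0,0,-52.5],
    [1,0.15,0.1,0.04,0,0,-63],
    [1,0.175,0.115,0.05,0,0,-73.5],
    [1,0.2,0.13,0.06,0,0,-84],
    [1,0.225,0.148,0.07,0,0,-94.5],
    [1,0.25,0.164,0.08,0,0,-105],
    [1,0.275,0.18,0.09,0,0,-115.5],
    [1,0.301,0.197,0.1,0,0,-126]
  ]
}}

```text
clock: 5.25
position: [554.0, 296.8, 357.3]
ee_rot: [-0.444, 0.896, 0.007, 0.002]
contact_force: [-0.1, -1.2, -0.4]
gripper_width: 85.6
grasp_force: 0.0
```

```bash
python3 -c "
from h import *
s=arm.read_state();go((510,305,330),200,s);print(s['position'],s['joints'],s['clock'])"
```

```text
opt 0 [  0.32   0.78 -57.25]
opt 180 [  0.91  -0.37 122.75]
shift m [0.0203 0.0397 0.0276] rot [  0.32   0.78 -57.25]
[554.01719063 296.75450747 357.31788947] [ 0.74277474  0.33691052  0.2496029  -0.01239868 -1.47667588 -1.39176539] 5.25
```

Request:
{"op": "servo_tool", "data": {
  "increments": [
    [1,0.01,0.02,0.01,0,0,-10.5],
    [1,0.02,0.04,0.02,0,0,-21],
    [1,0.02,0.04,0.027,0,0,-31.5],
    [1,0.02,0.04,0.027,0.2,0.5,-42],
    [1,0.02,0.04,0.027,0.3,0.8,-52.5],
    [1,0.02,0.04,0.027,0.3,0.8,-57.2],
    [1,0.02,0.04,0.027,0.3,0.8,-57.2]
  ]
}}

```text
clock: 6.12
position: [509.8, 304.8, 330.8]
ee_rot: [0.817, -0.577, -0.0, 0.0]
contact_force: [0.3, -0.6, -0.6]
gripper_width: 85.7
grasp_force: 0.0
```

```bash
cat > f.py <<'E'
from h import *
np.set_printoptions(precision=1,suppress=True)
s=arm.read_state();im=arm.get_image("wrist");save(im,"wrist2.png");c=cam(im,s)
print(s["clock"],s["position"],s["joints"])
for n in("tank_grip",):
    for r in arm.spot_point("wrist",n)[:3]: print(n,np.round(r["centre"],1),round(r["p"],2),atz(c,r["centre"],172))
go((510,305,160),200,s)
E
python3 f.py
```

```text
6.125 [509.8 304.8 330.8] [ 0.8  0.3  0.1 -0.  -1.4 -0.5]
tank_grip [310.4 223. ] 0.92 [517.2 307.  172. ]
opt 0 [ 0.  -0.  -0.5]
opt 180 [ -0.   -0.1 179.6]
shift m [-0.  -0.   0.2] rot [ 0.  -0.  -0.5]
```

View pics/wrist2.png

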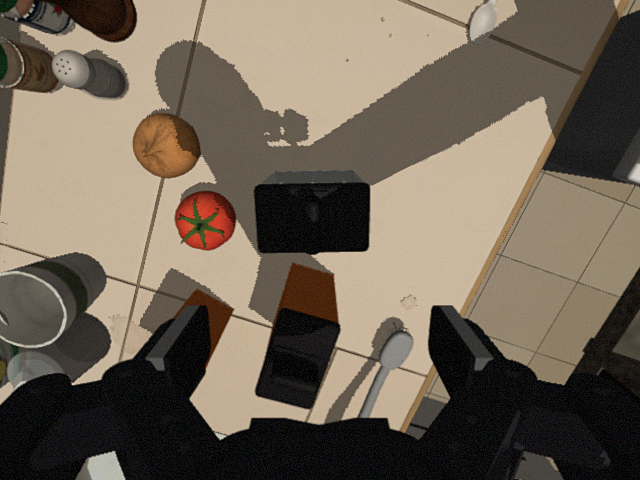

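Wrist view: the cap spans columns 257–370 and rows 183–251, squarely aligned with the tool. Next I compute its centre.

```bash
cat > g.py <<'E'
from h import *
np.set_printoptions(precision=1,suppress=True)
s=arm.read_state();im=arm.get_image("wrist");c=cam(im,s)
P=np.array([atz(c,p,148) for p in((257,184),(370,183),(370,250),(257,251))]);print(P,P.mean(0),[np.linalg.norm(P[i]-P[i-1]) for i in range(4)])
d=P[1]+P[2]-P[0]-P[3];print("yaw",np.degrees(np.arctan2(d[1],d[0])))
m=P.mean(0);np.set_printoptions(precision=4);go((m[0],m[1],154),200,s)
E
python3 g.py
```

```text
[[571.3 295.3 148. ]
 [478.6 261.4 148. ]
 [455.7 318.4 148. ]
 [553.4 354.1 148. ]] [514.8 307.3 148. ] [np.float64(61.51118619887705), np.float64(98.67125648473507), np.float64(61.42657110895437), np.float64(104.01051401963336)]
yaw -159.9266576839418
opt 0 [ 0.03 -0.   -0.47]
opt 180 [ -0.    -0.05 179.53]
shift m [-0.0007 -0.0056  0.1769] rot [ 0.03 -0.   -0.47]
```

Request:
{"op": "servo_tool", "data": {
  "increments": [
    [1,-0.001,-0.006,0.06,0,0,0],
    [1,-0.001,-0.006,0.115,0,0,0],
    [1,-0.001,-0.006,0.15,0,0,0],
    [1,-0.001,-0.006,0.177,0,0,0],
    [0,-0.001,-0.006,0.177,0,0,0],
    [0,-0.001,-0.006,0.177,0,0,0],
    [0,-0.001,-0.006,0.177,0,0,0],
    [0,-0.001,-0.006,0.177,0,0,0],
    [0,-0.001,-0.006,0.177,0,0,0],
    [0,-0.001,-0.006,0.177,0,0,0]
  ]
}}

```text
clock: 7.52
position: [515.5, 308.1, 155.4]
ee_rot: [0.817, -0.576, 0.0, -0.001]
contact_force: [-0.6, 0.6, 5.6]
gripper_width: 13.1
grasp_force: 59.6
```

Request:
{"op": "servo_tool", "data": {
  "increments": [
    [0,0,0,-0.04,0,0,0],
    [0,0,0,-0.09,0,0,0],
    [0,0,0,-0.12,0,0,0]
  ]
}}

```text
clock: 7.9
position: [515.0, 307.9, 275.4]
ee_rot: [0.817, -0.576, -0.0, -0.0]
contact_force: [0.5, 1.3, -4.3]
gripper_width: 13.2
grasp_force: 59.3
```

```bash
cat > i.py <<'E'
from h import *
s=arm.read_state();print(s['gripper_width'],s['grasp_force'],s['contact_force'],s['position']);go((584,14,250),188.5,s)
E
python3 i.py
```

```text
13.201066445477394 59.31316137313843 [ 0.50861609  1.32584262 -4.27897988] [515.04467221 307.85501849 275.44696509]
opt 0 [-0.02  0.05 11.1 ]
opt 180 [-8.000e-02 -4.000e-02 -1.689e+02]
shift m [0.3    0.0336 0.0252] rot [-0.02  0.05 11.1 ]
```

Request:
{"op": "servo_tool", "data": {
  "increments": [
    [0,0.035,0.004,0,0,0,2],
    [0,0.08,0.009,0,0,0,3],
    [0,0.125,0.014,0,0,0,5],
    [0,0.17,0.019,0,0,0,7],
    [0,0.215,0.024,0,0,0,9],
    [0,0.26,0.029,0,0,0,10],
    [0,0.285,0.032,0,0,0,11.1],
    [0,0.3,0.0336,0,0,0,11.1],
    [0,0.3,0.0336,0.01,0,0,11.1]
  ]
}}

```text
clock: 9.02
position: [584.4, 13.5, 263.6]
ee_rot: [0.757, -0.653, -0.0, -0.0]
contact_force: [0.1, 0.7, -3.9]
gripper_width: 13.0
grasp_force: 59.4
```

```bash
cat > j.py <<'E'
from h import *
np.set_printoptions(precision=1,suppress=True)
s=arm.read_state();print(s['clock'],s['gripper_width'],s['contact_force'],s['position'],s['joints'])
np.set_printoptions(precision=4);go((584,14,215),188.5,s)
a=arm.get_image("wrist");b=arm.get_image("top");c=arm.get_image("scene")
x=cv2.resize(b["color"][170:330,320:480],(400,400),interpolation=cv2.INTER_CUBIC)
y=cv2.resize(a["color"],(400,300))
z=np.vstack([y,cv2.resize(c["color"][200:360,300:460],(400,300),interpolation=cv2.INTER_CUBIC)])
cv2.imwrite("pics/mix1.png",np.hstack([np.vstack([x,np.zeros((200,400,3),np.uint8)]),z])[:,:,::-1])
E
python3 j.py
```

```text
9.025 13.022298198710377 [ 0.1  0.7 -3.9] [584.4  13.5 263.6] [ 0.3  0.3 -0.  -0.  -1.2 -0.2]
opt 0 [-0.01  0.02 -0.05]
opt 180 [  0.03   0.02 179.95]
shift m [-0.0006  0.0003  0.0486] rot [-0.01  0.02 -0.05]
```

View pics/mix1.png

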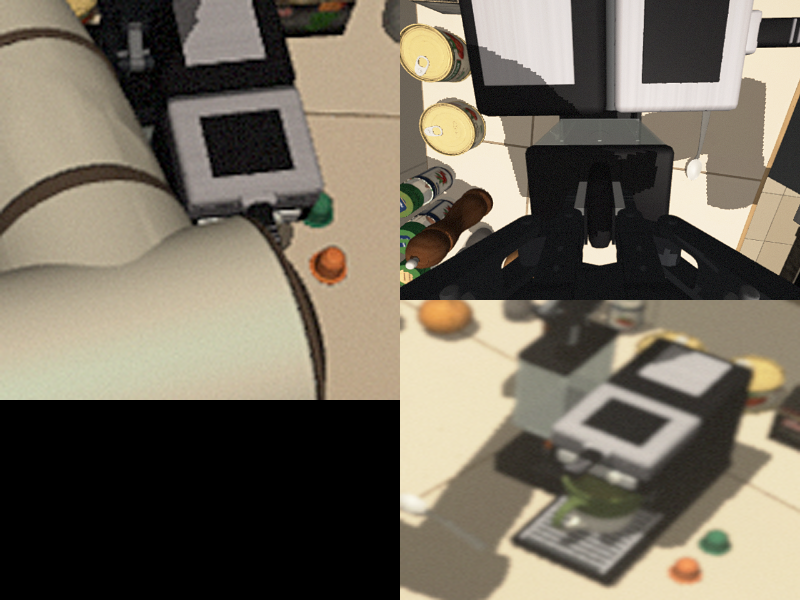

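Wrist view: the machine's side and the cap edge are parallel, so yaw is right. The scene view shows the tank above the seat. Descending.

Request:
{"op": "servo_tool", "data": {
  "increments": [
    [0,-0.0005,0,0.025,0,0,0],
    [0,-0.0005,0,0.045,0,0,0],
    [0,-0.0005,0,0.055,0,0,0],
    [0,-0.0005,0,0.06,0,0,0],
    [0,-0.0005,0,0.063,0,0,0],
    [0,-0.0005,0,0.066,0,0,0],
    [0,-0.0005,0,0.069,0,0,0]
  ]
}}

```text
clock: 10.05
position: [584.2, 14.4, 195.3]
ee_rot: [0.758, -0.653, 0.0, -0.0]
contact_force: [0.5, -0.2, -3.0]
gripper_width: 12.9
grasp_force: 59.3
```

Request:
{"op": "servo_tool", "data": {
  "increments": [
    [0,0,0,0.003,0,0,0],
    [0,0,0,0.005,0,0,0],
    [0,0,0,0.007,0,0,0],
    [0,0,0,0.009,0,0,0]
  ]
}}

```text
clock: 10.55
position: [584.3, 14.3, 187.2]
ee_rot: [0.758, -0.653, 0.0, -0.0]
contact_force: [-2.5, 0.5, 5.2]
gripper_width: 12.9
grasp_force: 60.4
```

Request:
{"op": "servo_tool", "data": {
  "increments": [
    [0,0,0,0.002,0,0,0],
    [0,0,0,0.004,0,0,0],
    [0,0,0,0.006,0,0,0],
    [0,0,0,0.007,0,0,0]
  ]
}}

```text
clock: 11.05
position: [584.4, 14.2, 180.6]
ee_rot: [0.758, -0.652, 0.001, -0.0]
contact_force: [-3.9, 0.5, 10.8]
gripper_width: 12.9
grasp_force: 61.2
```

Request:
{"op": "servo_tool", "data": {
  "increments": [
    [0,0,0,0.001,0,0,0],
    [0,0,0,0.002,0,0,0],
    [0,0,0,0.002,0,0,0]
  ]
}}

```text
clock: 11.42
position: [584.5, 14.1, 180.5]
ee_rot: [0.758, -0.652, 0.001, -0.0]
contact_force: [-6.3, 0.4, 15.3]
gripper_width: 13.2
grasp_force: 61.9
```

Request:
{"op": "servo_tool", "data": {
  "increments": [
    [0,0,0,0.002,0,0,0],
    [0,0,0,0.002,0,0,0]
  ]
}}

```text
clock: 11.68
position: [584.6, 14.0, 180.5]
ee_rot: [0.758, -0.652, 0.002, -0.001]
contact_force: [-9.0, 0.9, 22.7]
gripper_width: 13.2
grasp_force: 63.1
```

Request:
{"op": "servo_tool", "data": {
  "increments": [
    [0,0,0,-0.003,0,0,0],
    [0.5,0,0,-0.003,0,0,0],
    [0.5,0,0,-0.003,0,0,0],
    [0.5,0,0,-0.003,0,0,0],
    [0.5,0,0,-0.003,0,0,0]
  ]
}}

```text
clock: 12.3
position: [584.0, 14.3, 177.5]
ee_rot: [0.758, -0.653, -0.0, 0.0]
contact_force: [0.1, -0.5, -0.3]
gripper_width: 43.0
grasp_force: 0.0
```

Request:
{"op": "servo_tool", "data": {
  "increments": [
    [0.5,0,0,-0.04,0,0,0],
    [0.5,0,0,-0.1,0,0,0],
    [1,0,0,-0.15,0,0,8],
    [1,0,0,-0.18,0,0,18],
    [1,0.01,0.01,-0.18,0,0,28],
    [1,0.03,0.03,-0.18,0,0,38],
    [1,0.05,0.06,-0.18,0,0,48],
    [1,0.08,0.09,-0.18,0,0,58],
    [1,0.1,0.12,-0.18,0,0,68],
    [1,0.12,0.14,-0.18,0,0,78],
    [1,0.13,0.155,-0.18,0,0,88],
    [1,0.13,0.16,-0.18,0,0,90]
  ]
}}

```text
clock: 13.8
position: [444.5, -138.4, 358.2]
ee_rot: [-0.074, 0.997, -0.0, 0.0]
contact_force: [0.5, 0.5, 0.6]
gripper_width: 85.3
grasp_force: 0.0
```

```bash
cat > k.py <<'E'
from h import *
np.set_printoptions(precision=1,suppress=True)
s=arm.read_state();im=arm.get_image("wrist");save(im,"wrist3.png");c=cam(im,s)
print(s["clock"],s["position"],s["joints"])
for n,z in dict(tab_grip=209.5,lid_hinge=206,tank_grip=197).items():
    for r in arm.spot_point("wrist",n)[:3]: print(n,np.round(r["centre"],1),round(r["p"],2),atz(c,r["centre"],z))
E
python3 k.py
```

```text
13.8 [ 444.5 -138.4  358.2] [ 0.   0.  -0.1  0.  -1.4 -1.5]
tab_grip [348.9 238.4] 0.71 [ 452.2 -112.9  209.5]
lid_hinge [343.6 382.5] 0.56 [591.1 -93.7 206. ]
lid_hinge [456.4 386.2] 0.25 [579.4  10.9 206. ]
tank_grip [456.4 384.5] 0.76 [583.8  15.3 197. ]
```

View pics/wrist3.png

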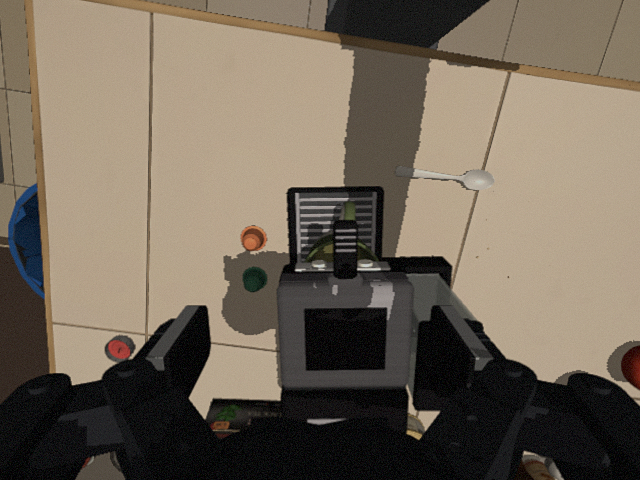

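Wrist view: the tab lies at columns 334–358, rows 221–277, square to the tool. The tank stands in its seat; the mug, capsules and spoon are untouched. The tab is at about (450,-115), which agrees with the prediction from the seat pose.

```bash
python3 -c "
from h import *
s=arm.read_state();im=arm.get_image('wrist');c=cam(im,s)
for p in((346,222),(346,245),(346,277)):print(atz(c,p,209.5+6*(p[1]<0)))
go((445,-116,190.5),98.5,s)"
```

```text
[ 439.78608613 -116.56383021  209.5       ]
[ 458.83122289 -113.25238805  209.5       ]
[ 486.5147909  -108.44214388  209.5       ]
opt 0 [-0.   -0.01  0.14]
opt 180 [ 2.0000e-02 -0.0000e+00 -1.7986e+02]
shift m [-0.0028  0.0213  0.1675] rot [-0.   -0.01  0.14]
```

Request:
{"op": "servo_tool", "data": {
  "increments": [
    [1,-0.008,0.0215,0.04,0,0,0],
    [1,-0.008,0.0215,0.09,0,0,0],
    [1,-0.008,0.0215,0.13,0,0,0],
    [1,-0.008,0.0215,0.155,0,0,0],
    [1,-0.008,0.0215,0.1675,0,0,0],
    [0,-0.008,0.0215,0.1675,0,0,0],
    [0,-0.008,0.0215,0.1675,0,0,0],
    [0,-0.008,0.0215,0.1675,0,0,0],
    [0,-0.008,0.0215,0.1675,0,0,0],
    [0,-0.008,0.0215,0.1675,0,0,0],
    [0,-0.008,0.0215,0.1675,0,0,0]
  ]
}}

```text
clock: 15.42
position: [450.3, -116.2, 191.4]
ee_rot: [-0.075, 0.997, -0.001, 0.001]
contact_force: [0.0, -4.6, 2.1]
gripper_width: 18.9
grasp_force: 60.9
```

Request:
{"op": "servo_tool", "data": {
  "increments": [
    [0,0,0,-0.0124,0,2.5,0],
    [0,-0.001,0,-0.0247,0,5,0],
    [0,-0.0033,0,-0.0368,0,7.5,0],
    [0,-0.0065,0,-0.0486,0,10,0],
    [0,-0.0107,0,-0.0601,0,12.5,0],
    [0,-0.0159,0,-0.0712,0,15,0],
    [0,-0.0159,0,-0.0712,0,15,0]
  ]
}}

```text
clock: 16.3
position: [464.7, -113.7, 260.2]
ee_rot: [-0.073, 0.988, -0.01, -0.133]
contact_force: [0.3, -6.3, -5.6]
gripper_width: 19.0
grasp_force: 59.1
```

```bash
cat > l.py <<'E'
from h import *
s=arm.read_state();R0=R.from_quat(s["ee_rot"]);t=R0.as_matrix()[:,2]
g=s["position"]-19*t;a=np.radians(8.5)
print("tilt",np.degrees(np.arccos(-t[2])),"grasp",g,"F",s["contact_force"],s["grasp_force"],s["joints"],s["clock"])
u=(449.9+142*np.cos(a)-g[0])*np.cos(a)+(-115.7+142*np.sin(a)-g[1])*np.sin(a);w=g[2]-206
print("u,w,r",u,w,np.hypot(u,w),"lid deg",np.degrees(np.arctan2(w,u)-np.arctan2(3.5,142)))
E
python3 l.py
```

```text
tilt 15.329295166731663 grasp [ 469.70499204 -112.9441977   278.52455859] F [ 0.3182978  -6.27384942 -5.64980122] 59.13738012313843 [ 0.10782694  0.24778207 -0.1478638   0.01102276 -1.44248675 -1.53319197] 16.3
u,w,r 122.00521518721686 72.52455859118913 141.93337920209578 lid deg 29.316932324210427
```

Request:
{"op": "servo_tool", "data": {
  "increments": [
    [0,-0.0032,0,-0.0117,0,2.5,0],
    [0,-0.0074,0,-0.0231,0,5,0],
    [0,-0.0125,0,-0.034,0,7.5,0],
    [0,-0.0186,0,-0.0444,0,10,0],
    [0,-0.0256,0,-0.0541,0,12.5,0],
    [0,-0.0256,0,-0.0541,0,12.5,0],
    [0,-0.0256,0,-0.0541,0,12.5,0]
  ]
}}

```text
clock: 17.18
position: [502.3, -107.5, 305.9]
ee_rot: [-0.072, 0.968, -0.017, -0.239]
contact_force: [-1.9, -4.9, -3.9]
gripper_width: 18.9
grasp_force: 59.2
```

```bash
cat >> l.py <<'E'
b=arm.get_image("top");c=arm.get_image("scene");w=arm.get_image("wrist")
x=cv2.resize(b["color"][170:330,320:480],(400,400),interpolation=cv2.INTER_CUBIC)
z=np.vstack([cv2.resize(w["color"],(400,300)),cv2.resize(c["color"][190:310,320:480],(400,300),interpolation=cv2.INTER_CUBIC)])
cv2.imwrite("pics/mix2.png",np.hstack([np.vstack([x,np.zeros((200,400,3),np.uint8)]),z])[:,:,::-1])
E
python3 l.py
```

```text
tilt 27.755893388562228 grasp [ 511.02445651 -106.24367266  322.73404631] F [-1.85457263 -4.94621913 -3.87039322] 59.209195375442505 [ 0.11433083  0.39745528  0.12281332  0.01491778 -1.7803611  -1.53722372] 17.175
u,w,r 80.14920869758289 116.73404631479536 141.60061166489885 lid deg 54.114702723638175
```

View pics/mix2.png

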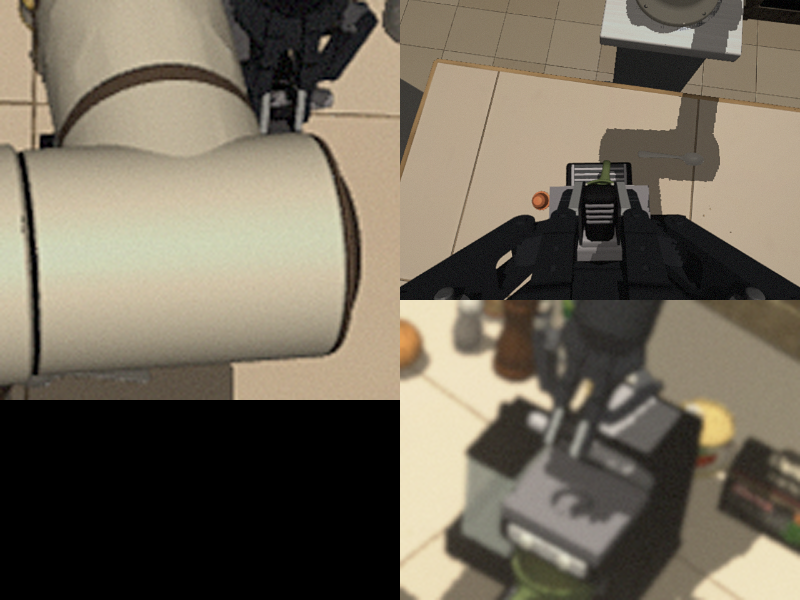

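The scene view shows the lid raised with the tab between the pads, and the tank down in its seat with its cap below the machine top. The lid works out to about 54° and forces are small, so I'm handing in.

```bash
python3 -c "
from bench import arm
print(arm.job_done())"
```

```text
the job is handed in; nothing more can be done
None
```

I handed the job in at about 17 s: the tank is back in its seat, pressed down until it bottomed out (about 23 N at the wrist) and let go, and the lid is held open by its tab at about 54° by the arm's own position.

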